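# Press a label holder home behind the shelf lip

### The arm

A 7-joint arm with a two-finger parallel gripper is mounted at the origin on a cart in front of the work surface, level with it; the furniture and walls round the work are solid. World frame = base frame: x ahead of the robot, y to its left, z up, the work surface at z = 0. Lengths are in m, angles in rad, forces in N, time in s.
With the tool pointing down it reaches from about 0.425 to 0.8 m from the base axis. Payload 8.3 kg.
Tool frame: the origin (TCP) lies on the centre line of the jaws, within the pads' length; the fingertips stand 8 mm ahead of it and the grasp point (between the pads) lies 11 mm behind it; z points along the fingers, y is the line along which they close (so a half turn about z gives the same grasp; the last joint's range is limited). The gripper opens to 85 mm and grips with 20 to 120 N. Pads are 22 mm wide; open, the fingers measure 114 mm over their backs; the gripper's body (76 mm by 85 mm) begins 54 mm behind the grasp point. The pads swing forward as they close: fully open they stand 13 mm farther back than shut.
Start: joints at [-1.342, 0.383, 0.016, 1.37, -0.006, 1.388, -0.046], TCP at [0.18, 0.599, 0.239] pointing down, gripper open.
Joint ranges: [-2.95, 2.95], [-0.25, 2.06], [-1.52, 1.56], [0.18, 2.33], [-1.44, 4.58], [0.02, 2.06], [-3.01, 3.01]. Speed limits (rad/s): [2.39, 2.39, 3.01, 3.01, 3.14, 3.14, 3.14].

### API

Orientations are given as a unit quaternion [x, y, z, w].
In Python, from bench import status, snapshot, camera_model, ticket gives the robot as it stands.
- The arm moves only by the shell command python3 -m crank 'ROWS'. ROWS is a JSON object of lists of equal length, an entry for each row: "hand": the finger opening in cm, from 0 to 8.54; "xyz": the shift along the tool's x, y, z in cm, a list of three; "twist": the turn, a rotation vector about the tool's x, y, z in rad, a list of three. A call has exactly 5 rows; each row is the pose to reach, as a shift and turn from the pose commanded when the call began, along the tool's axes at that moment; what a row does not reach only later rows make up. A row lasts 1/10 s, in which the tool goes at most 50 mm and 8.59 degrees, less where a joint would pass 70% of its speed; a pose out of reach is approached as far as the arm can. A call with a gripper value outside its range is refused whole. The fingers move at their own pace and stop on an object; the grip force is fixed at half the most. Time passes only in rows, so rows that repeat a pose let the fingers close, or fill a call up. It gives the time, the measured TCP pose, the force, the opening and the grip force at its end, in the units of the state.
- status.observe(): the state, without advancing time (a new reading comes with each control period).
- snapshot(name): name is "scene" or "side" or "wrist"; returns the picture (480x640x3 uint8, red, green, blue); there is no depth.
- camera_model(name): a dict with "vfov" (degrees; the focal length in pixels is half the picture's height over the tangent of half this angle, whatever the lens; pixels are square), "cx", "cy" (the principal point, pixels), "camera_from_world" (4x4, takes a point from world to camera coordinates). Camera axes: x right, y down, z forward; pixel columns grow to the right and rows downward; lengths in m; the calibration is good to about 2 mm. A picture is of the moment at which its call begins: read the wrist's pose just before it. camera_model takes no time and is no camera call; for the wrist camera it gives the pose at the moment of the call.
- ticket.finish_job(): hands the job in; it is judged then, once.
The state is a dict: "time": time; "qpos": joint angles; "qvel": joint speeds; "joint_efforts": joint torques, N m; "eef_pos": TCP position; "ee_rot": TCP orientation; "ft_force": force on the tool from outside, world axes, zero at the start; "torque": the same for the moment, N m; "gripper_width": finger opening in m; "gripper_force": force on a finger pad.
Only numpy, scipy, OpenCV 4.12 (cv2) and the standard library are available. Lean on these libraries where they do the work, as an engineer would, in place of code of your own. Each camera call takes 0.05 s, during which the arm holds its last target. There are 200 camera calls.

### The job

Take the shorter of the two label holders out of the grooved rest and push its tongue down behind the lip at the front of the small aluminium shelf, against the spring ledge at the bottom of the slot, until it is fully home. Finish while still holding it pressed home, because the spring lifts it again when you let go. Leave the longer holder standing in its groove and do not knock over the vials on the shelf.

Things in the scene. Friction and masses are not known exactly. Their poses are not given: they have to be found in the camera images.
- holder: White plastic label holder, an upright panel 60 mm wide (y axis), 80 mm high (z): the upper 48 mm is 10 mm thick (x) with a paper card on both sides, front and back alike; the lower 32 mm is a plain tongue 6 mm thick; 40 g or so. This is the SHORTER holder, the one to fit. Origin: centre of its bottom edge. It stands upright in one of the two grooves of the rest, its tongue 22 mm deep in it.
- holder_grip (a point): Point to grip on the shorter holder, on its middle plane in the 10 mm thick part, 58 mm above its bottom edge and 22 mm below its top edge. Axes as the holder's: x across its thickness, y along its 60 mm width, z up. In the rest it is 66 mm above the bench; with the holder fully home in the shelf it is 30 mm above slot_mouth.
- spare_grip (a point): White plastic label holder, an upright panel 100 mm wide (y axis), 80 mm high (z): the upper 48 mm is 10 mm thick (x) with a paper card on both sides, front and back alike; the lower 32 mm is a plain tongue 6 mm thick. This is the LONGER holder, to be left alone in the other groove of the rest; it does not fit the slot. This point is 58 mm above its bottom edge, on its middle plane.
- rest: Grey fixed grooved block, 120 x 120 mm, 30 mm high; origin at the centre of its underside on the bench. Two open-topped grooves, 8 mm wide and 22 mm deep, run along its y axis, 38 mm either side of the centre along its x axis; either may hold the shorter holder.
- riser: Small fixed aluminium shelf on the bench, 160 mm deep, 240 mm wide, its top 60 mm above the bench. At the middle of its front edge a steel lip, 4 mm thick, stands in front of the shelf's face and leaves a slot that is open upward. Origin at the centre of its underside, x from front to back.
- slot_mouth (a point): Centre of the slot's open mouth, level with the shelf top. z up, x points from the lip back across the shelf top, y along the slot. The slot is 9 mm wide (x) and 66 mm long (y) between end cheeks; the lip's top edge flares outward and rises 4 mm above the mouth. The spring ledge lies 18 mm below the mouth and gives way another 10 mm.
- ledge (a joint): Downward travel in m of the spring ledge in the slot: 0 when free (18 mm below the mouth), 0.010 at its stop (28 mm below the mouth). It pushes up with about 3 N at the start and 9 N at the stop, and springs back by itself.
- vial_a: Small clear or whitish vial with black cap, 25 mm across, 55 mm high, standing on the shelf top well behind the slot; origin at the centre of its base.
- vial_b: Small clear or whitish vial with white cap, 25 mm across, 51 mm high, standing on the shelf top well behind the slot; origin at the centre of its base.
There are look-alikes about, which are no part of the job. What is shaped like the holder but purple or yellow is not meant.

How it is judged:
On the way, in this order (a step that is already met when the one before it is completed fails the run):
1. the shorter holder is lifted clear out of the rest (height (world z) of holder_grip above 0.105 m), for 0.1 s.
2. its tongue has entered the slot behind the lip, at least 10 mm deep (x of holder_grip in the frame of slot_mouth between -0.005 and 0.005 m and y of holder_grip in the frame of slot_mouth between -0.008 and 0.008 m and angle between the z axis of holder_grip and the z axis of slot_mouth, either way round below 0.12 rad and z of holder_grip in the frame of slot_mouth below 0.048 m), for 0.1 s.
At the end, for the whole second after the job is handed in: The shorter holder is upright in the slot (within 5 mm across, 8 mm along, 7 deg), within 4 mm of home, the ledge pressed down over 7 of its 10 mm, at rest, with the fingers still on it (over 1 N); the longer holder stands within 30 mm of its start; vials upright (x of holder_grip in the frame of slot_mouth between -0.005 and 0.005 m and y of holder_grip in the frame of slot_mouth between -0.008 and 0.008 m and angle between the z axis of holder_grip and the z axis of slot_mouth, either way round below 0.12 rad and z of holder_grip in the frame of slot_mouth between 0.024 and 0.034 m and value of joint ledge above 0.007 m and contact force between the fingers and holder above 1 N and linear speed of holder below 0.02 m/s and distance of spare_grip from where it was at the start of the episode below 0.03 m and angle between each of spare_grip, vial_a, vial_b's own z axis and vertical below 0.35 rad); the arm keeps its last pose, push and grip.
It fails at once if the longer holder is taken or knocked out of its groove (distance of spare_grip from where it was at the start of the episode above 0.03 m).
It fails at once if a vial on the shelf is knocked over (angle between any of vial_a, vial_b's own z axis and vertical above 0.6 rad).
It also fails if it takes over 45 s, if anything falls off the work surface, if the arm or the gripper's body presses on something with over 40 N, if the wrist force passes 120 N, or if a joint passes its speed limit or range.

## Working session

There is one attempt and no reset: what is moved stays moved. The work goes in short steps, Python scripts to look and compute and a shell command to move; the robot and the scene stay as the last step left them, time stands still between calls to the robot, and variables do not carry over. Pictures are saved under pics/ and viewed, at most 10 in all, crops included, and the job is handed in when it is done.

```bash
mkdir -p pics; python3 - <<'E'
from bench import status,snapshot,camera_model
import cv2,numpy as np
s=status.observe();print({k:np.round(v,3) for k,v in s.items()})
for n in ['scene','side','wrist']:
    m=camera_model(n);print(n,m['vfov'],m['cx'],m['cy'],np.round(m['camera_from_world'],3).tolist())
    cv2.imwrite(f'pics/{n}0.png',snapshot(n)[:,:,::-1])
E
```

```text
{'time': np.float64(0.0), 'qpos': array([-1.342,  0.384,  0.016,  1.371, -0.006,  1.388, -0.046]), 'qvel': array([ 0.001,  0.   , -0.001,  0.   , -0.001,  0.001,  0.001]), 'joint_efforts': array([ 0.0000e+00, -6.2759e+01,  8.4400e-01, -3.7182e+01,  1.6000e-02,
        1.4000e-02, -0.0000e+00]), 'eef_pos': array([0.18 , 0.598, 0.238]), 'ee_rot': array([ 0.145,  0.989, -0.001, -0.   ]), 'ft_force': array([-0.154,  0.136,  0.062]), 'torque': array([0.009, 0.01 , 0.071]), 'gripper_force': np.float64(0.0), 'gripper_width': np.float64(0.085)}
scene 52.83454118062261 321.46440826357946 234.2316277767958 [[0.833, -0.552, 0.013, -0.386], [-0.393, -0.61, -0.689, 0.331], [0.388, 0.569, -0.725, 0.923], [0.0, 0.0, 0.0, 1.0]]
side 48.73417075884621 328.7066463067884 243.379412798352 [[1.0, -0.017, -0.005, -0.564], [-0.012, -0.462, -0.887, 0.113], [0.013, 0.886, -0.463, 1.103], [0.0, 0.0, 0.0, 1.0]]
wrist 67.37766199232179 314.18422136649446 243.16084520421273 [[0.288, 0.958, -0.003, -0.625], [0.914, -0.274, 0.298, -0.039], [0.284, -0.088, -0.955, 0.381], [0.0, 0.0, 0.0, 1.0]]
```

View pics/scene0.png

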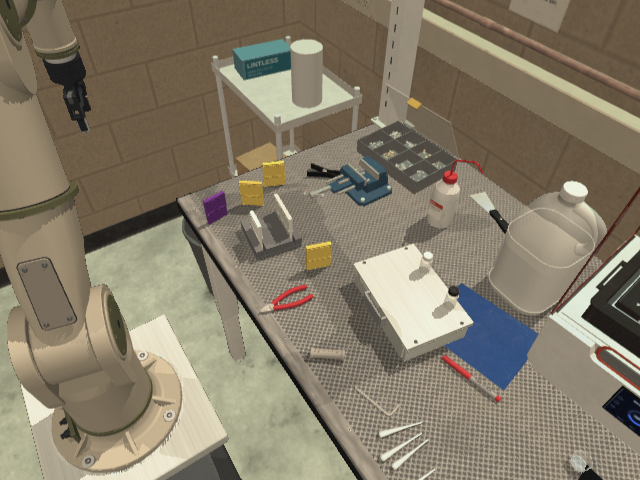

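View pics/side0.png

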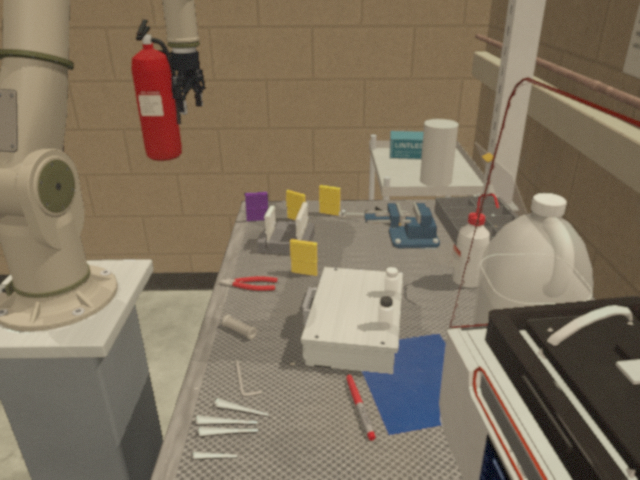

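The scene view shows the rest at about (268,235) with two white holders: one at (256,230), another at (284,215). The shelf is at (412,300), with the lip on its left edge near (372,300). Next is one enlarged crop of each.

```bash
python3 - <<'E'
import cv2,numpy as np
a=cv2.imread('pics/scene0.png');b=cv2.imread('pics/side0.png')
c=lambda im,x,y:cv2.resize(im[y:y+75,x:x+100],(400,300),interpolation=cv2.INTER_CUBIC)
cv2.imwrite('pics/crop0.png',np.vstack([np.hstack([c(a,220,185),c(b,235,185)]),np.hstack([c(a,345,255),c(b,285,265)])]))
E
```

```text
(no output)
```

View pics/crop0.png

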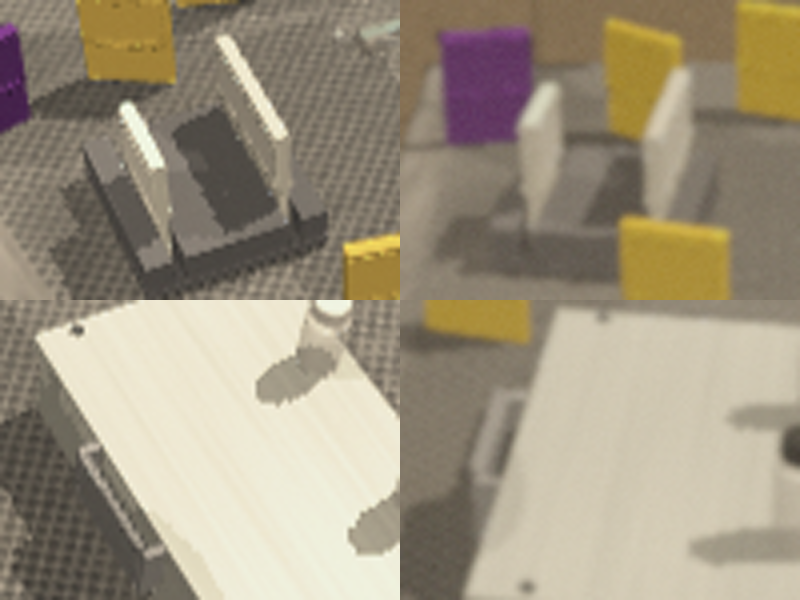

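The shorter holder is the one at scene (256,228) on the left groove. Its top edge is visibly about 60% of the length of the one at (284,205), and the purple and yellow panels are look-alikes. I'll ray-cast to check the lengths.

```bash
cat > h.py <<'E'
import numpy as np
from bench import camera_model
def cast(m,uv,z):
    f=240/np.tan(np.radians(m['vfov'])/2);T=np.array(m['camera_from_world']);R=T[:3,:3];o=-R.T@T[:3,3]
    d=R.T@np.array([(uv[0]-m['cx'])/f,(uv[1]-m['cy'])/f,1]);return o+d*(z-o[2])/d[2]
def proj(m,p):
    f=240/np.tan(np.radians(m['vfov'])/2);q=np.array(m['camera_from_world'])@np.append(p,1)
    return q[:2]/q[2]*f+[m['cx'],m['cy']]
E
python3 - <<'E'
from h import *
S=camera_model('scene');D=camera_model('side')
P={'short far':(S,127,105,220,185,.088),'short near':(S,162,170,220,185,.088),'long far':(S,223,41,220,185,.088),'long near':(S,284,137,220,185,.088),
'side short far':(D,545-400,86,235,185,.088),'side short near':(D,526-400,126,235,185,.088),
'shelf corner':(S,37,38,345,255,.06),'shelf front mid?':(S,195,300,345,255,.06),'lip far':(S,84,150,345,255,.064),'lip near':(S,150,257,345,255,.064),
'side lip far':(D,100,92,285,265,.064),'side lip near':(D,73,182,285,265,.064),'side shelf far':(D,155,8,285,265,.06),'side shelf near':(D,65,298,285,265,.06),
'rest c1':(S,84,148,220,185,.03),'rest c2':(S,148,271,220,185,.03),'rest c3':(S,327,212,220,185,.03)}
for k,(m,x,y,u,v,z) in P.items(): print(k,np.round(cast(m,(u+x/4-.4,v+y/4-.4),z),4))
E
```

```text
short far [0.4296 0.2591 0.088 ]
short near [0.421 0.199 0.088]
long far [0.5075 0.2782 0.088 ]
long near [0.4955 0.1839 0.088 ]
side short far [0.4266 0.2625 0.088 ]
side short near [0.4201 0.2038 0.088 ]
shelf corner [0.5547 0.0056 0.06  ]
shelf front mid? [ 0.5197 -0.1779  0.06  ]
lip far [ 0.5274 -0.0741  0.064 ]
lip near [ 0.5147 -0.147   0.064 ]
side lip far [ 0.5262 -0.0747  0.064 ]
side lip near [ 0.5153 -0.1495  0.064 ]
side shelf far [0.5532 0.0116 0.06  ]
side shelf near [ 0.5139 -0.2275  0.06  ]
rest c1 [0.4121 0.2955 0.03  ]
rest c2 [0.3968 0.1814 0.03  ]
rest c3 [0.5125 0.1644 0.03  ]
```

Ray casts give about 60 mm for the left holder and 95 mm for the right, so the left one is the target, centred near (0.425, 0.231) with yaw about -7.7°. I'll go above it.

```bash
cat >> h.py <<'E'
from scipy.spatial.transform import Rotation as Ro
def goal(p,ang,cur=None):
    "shift (cm) and turn (rad), tool axes, to put TCP at p pointing down with tool y at ang deg"
    from bench import status
    s=status.observe();R=Ro.from_quat(s['ee_rot']);a=np.radians(ang)
    y=np.array([np.cos(a),np.sin(a),0]);z=np.array([0,0,-1.]);G=Ro.from_matrix(np.c_[np.cross(y,z),y,z])
    print('xyz cm',np.round(R.inv().apply(np.array(p)-s['eef_pos'])*100,2),'twist',np.round((R.inv()*G).as_rotvec(),3),'t',s['time'],'F',np.round(s['ft_force'],1),'w',round(s['gripper_width'],4),'gf',s['gripper_force'])
E
python3 -c "
from h import *
goal([.425,.231,.20],-7.7)"
```

```text
xyz cm [-34.06 -28.11   3.89] twist [-1.000e-03  1.000e-03  1.414e+00] t 0.15 F [0.2 0.4 0.8] w 0.0856 gf 0.0
```

```bash
python3 -m crank '{"hand":[8.5,8,7,6,5],"xyz":[[-3.4,-2.8,0.4],[-6.8,-5.6,0.8],[-10.2,-8.4,1.2],[-13.6,-11.2,1.6],[-17,-14,2]],"twist":[[0,0,0.14],[0,0,0.28],[0,0,0.42],[0,0,0.56],[0,0,0.7]]}'; python3 -c "
from h import *
goal([.425,.231,.20],-7.7)"
```

```text
time: 0.65
eef_pos: [0.303, 0.4138, 0.2189]
ee_rot: [0.478, 0.878, -0.0, -0.0]
ft_force: [1.2, 0.1, 0.2]
gripper_width: 0.0504
gripper_force: 0.0
xyz cm [-21.98   0.34   1.89] twist [-0.     0.     0.708] t 0.65 F [1.2 0.1 0.2] w 0.0504 gf 0.0
```

```bash
python3 -m crank '{"hand":[5,5,5,5,5],"xyz":[[-5,0.1,0.4],[-10,0.2,0.8],[-15,0.3,1.2],[-20,0.3,1.6],[-22,0.3,1.9]],"twist":[[0,0,0.14],[0,0,0.28],[0,0,0.42],[0,0,0.56],[0,0,0.705]]}'; python3 - <<'E'
from h import *
from bench import snapshot
import cv2
goal([.425,.231,.20],-7.7)
m=camera_model('wrist');im=snapshot('wrist')[:,:,::-1].copy()
for p in [[.4296,.2608,.088],[.421,.2015,.088],[.5075,.2782,.088],[.4955,.1839,.088],[.425,.231,.03]]: print(np.round(proj(m,p),1))
cv2.imwrite('pics/w1.png',im)
E
```

```text
time: 1.15
eef_pos: [0.4276, 0.2279, 0.2003]
ee_rot: [0.754, 0.657, -0.0, 0.001]
ft_force: [0.1, 1.0, 0.4]
gripper_width: 0.0498
gripper_force: 0.0
xyz cm [ 0.27 -0.29  0.02] twist [ 0.001  0.001 -0.004] t 1.15 F [0.1 1.  0.4] w 0.0498 gf 0.0
[309.8 197.3]
[309.7 277.4]
[421.2 155.9]
[411.5 286.1]
[310.2 219.8]
```

View pics/w1.png

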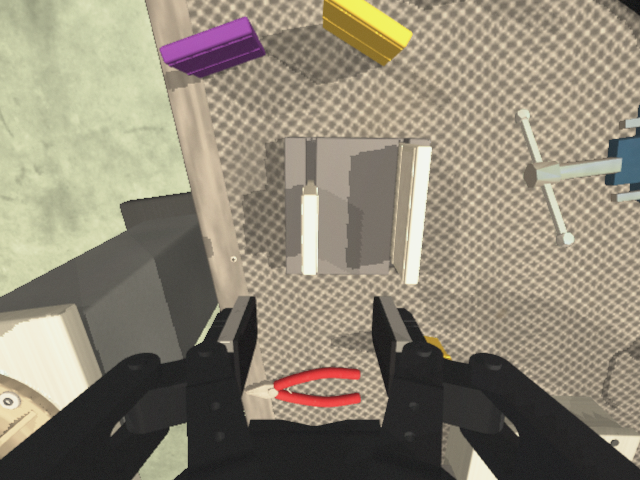

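The wrist view shows the short holder's top edge running from (310,194) to (310,274), and the longer holder at (417,215) clear of the left finger's path. I'll refine from that.

```bash
python3 - <<'E'
from h import *
from bench import snapshot
import cv2
m=camera_model('wrist');im=snapshot('wrist')
c=(im[175:295,285:340].min(2)>195).astype(np.uint8)
n,l,st,ce=cv2.connectedComponentsWithStats(c);k=1+np.argmax(st[1:,4]);
p=np.argwhere(l==k)[:,::-1].astype(np.float32);r=cv2.minAreaRect(p);print(r,st[k])
b=cv2.boxPoints(r)+[285,175];W=np.array([cast(m,q,.088) for q in b]);print(np.round(W,4),W.mean(0))
e=[(W[i]-W[i-1]) for i in range(4)];e=max(e,key=np.linalg.norm);print(np.linalg.norm(e),np.degrees(np.arctan2(e[0],e[1])))
x,y,_=W.mean(0);goal([x,y,.055],-7.7)
E
```

```text
((23.0, 57.5), (79.0, 16.0), 90.0) [  15   18   17   80 1181]
[[0.4245 0.2632 0.088 ]
 [0.4354 0.2615 0.088 ]
 [0.4268 0.2036 0.088 ]
 [0.4151 0.2054 0.088 ]] [0.42545997 0.2334214  0.088     ]
0.058578943930601375 9.278882266628942
xyz cm [ 0.43 -0.21 14.49] twist [ 0.     0.001 -0.003] t 1.25 F [ 0.2  0.5 -0. ] w 0.0499 gf 0.0
```

```bash
python3 -m crank '{"hand":[5,5,5,5,5],"xyz":[[0.4,-0.2,1.5],[0.4,-0.2,5],[0.4,-0.2,8],[0.4,-0.2,10],[0.4,-0.2,11]],"twist":[[0,0,0],[0,0,0],[0,0,0],[0,0,0],[0,0,0]]}'; python3 -c "
from h import *
goal([.4255,.2334,.055],-7.9)"
```

```text
time: 1.75
eef_pos: [0.422, 0.2377, 0.0883]
ee_rot: [0.749, 0.662, -0.002, -0.0]
ft_force: [-0.4, -0.6, -0.8]
gripper_width: 0.0502
gripper_force: 0.0
xyz cm [-0.38  0.41  3.33] twist [-0.003  0.002  0.015] t 1.75 F [-0.4 -0.6 -0.8] w 0.0502 gf 0.0
```

```bash
python3 -m crank '{"hand":[5,5,5,5,5],"xyz":[[0,0,0],[0,0,0],[0,0,0],[0,0,0],[0,0,0]],"twist":[[0,0,0],[0,0,0],[0,0,0],[0,0,0],[0,0,0]]}'; python3 - <<'E'
from h import *
from bench import snapshot
for i in range(3):
  goal([.4255,.2334,.055],-7.9);snapshot('side')
E
```

```text
time: 2.25
eef_pos: [0.4241, 0.2376, 0.091]
ee_rot: [0.75, 0.661, 0.001, -0.0]
ft_force: [-0.6, -0.3, -0.3]
gripper_width: 0.05
gripper_force: 0.0
xyz cm [-0.4   0.19  3.6 ] twist [ 0.001 -0.001  0.012] t 2.25 F [-0.6 -0.3 -0.3] w 0.05 gf 0.0
xyz cm [-0.39  0.2   3.58] twist [ 0.001 -0.001  0.012] t 2.3 F [-0.2  0.2 -0.7] w 0.0501 gf 0.0
xyz cm [-0.38  0.21  3.57] twist [ 0.    -0.001  0.012] t 2.35 F [0.4 1.4 0.1] w 0.0502 gf 0.0
```

```bash
python3 -m crank '{"hand":[5,5,5,5,5],"xyz":[[-0.4,0.2,1],[-0.4,0.2,2.5],[-0.4,0.2,3.6],[-0.4,0.2,3.6],[-0.4,0.2,3.6]],"twist":[[0,0,0],[0,0,0],[0,0,0],[0,0,0],[0,0,0]]}'; python3 - <<'E'
from h import *
from bench import snapshot
goal([.4255,.2334,.055],-7.9)
import cv2
cv2.imwrite('pics/w2.png',snapshot('wrist')[:,:,::-1])
E
```

```text
time: 2.9
eef_pos: [0.425, 0.2328, 0.054]
ee_rot: [0.75, 0.661, -0.001, 0.0]
ft_force: [0.3, 0.6, 0.0]
gripper_width: 0.05
gripper_force: 0.0
xyz cm [ 0.07  0.04 -0.1 ] twist [-0.001  0.001  0.012] t 2.9 F [0.3 0.6 0. ] w 0.05 gf 0.0
```

View pics/w2.png

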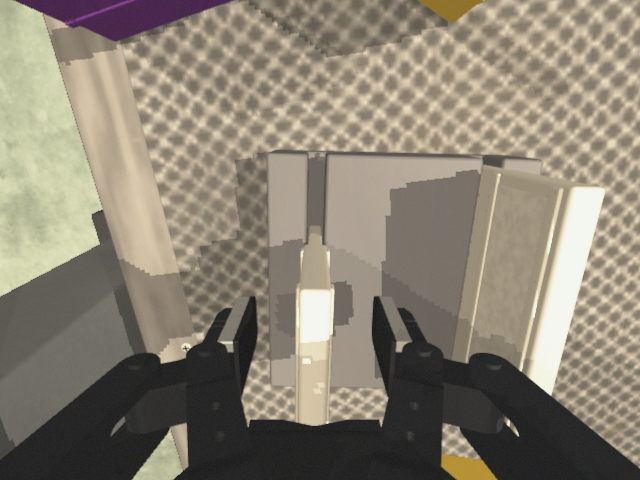

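The holder at (316,330) is centred between the fingers at (240,330) and (388,330). I'll close the fingers.

```bash
python3 -m crank '{"hand":[0,0,0,0,0],"xyz":[[0,0,0],[0,0,0],[0,0,0],[0,0,0],[0,0,0]],"twist":[[0,0,0],[0,0,0],[0,0,0],[0,0,0],[0,0,0]]}'; python3 -m crank '{"hand":[0,0,0,0,0],"xyz":[[0,0,0],[0,0,-0.5],[0,0,-1.5],[0,0,-3],[0,0,-5]],"twist":[[0,0,0],[0,0,0],[0,0,0],[0,0,0],[0,0,0]]}'
```

```text
time: 3.45
eef_pos: [0.4253, 0.2333, 0.0547]
ee_rot: [0.75, 0.661, 0.0, -0.0]
ft_force: [-1.6, -0.9, 5.1]
gripper_width: 0.0089
gripper_force: 58.7
time: 3.95
eef_pos: [0.4248, 0.2327, 0.1048]
ee_rot: [0.75, 0.661, -0.001, 0.0]
ft_force: [0.6, -0.1, -0.5]
gripper_width: 0.009
gripper_force: 58.3
```

```bash
python3 -m crank '{"hand":[0,0,0,0,0],"xyz":[[0,0,-3],[0,0,-6],[0,0,-9],[0,0,-9.5],[0,0,-9.5]],"twist":[[0,0,0],[0,0,0],[0,0,0],[0,0,0],[0,0,0]]}';python3 -c "
from h import *
goal([.5292-.0049,-.110-.03,.20],-9.3)"
```

```text
time: 4.45
eef_pos: [0.4258, 0.2334, 0.2007]
ee_rot: [0.75, 0.661, 0.001, -0.0]
ft_force: [0.5, -0.3, -1.0]
gripper_width: 0.0093
gripper_force: 58.4
xyz cm [-3.581e+01  1.446e+01  2.000e-02] twist [ 0.002 -0.002  0.036] t 4.45 F [ 0.5 -0.3 -1. ] w 0.0093 gf 58.41064274311066
```

```bash
python3 -m crank '{"hand":[0,0,0,0,0],"xyz":[[-3,1.2,0],[-7,2.8,0],[-11,4.4,0],[-15,6,0],[-18,7.2,0]],"twist":[[0,0,0],[0,0,0.01],[0,0,0.02],[0,0,0.03],[0,0,0.036]]}';python3 -m crank '{"hand":[0,0,0,0,0],"xyz":[[-4,1.6,0],[-8,3.2,0],[-12,4.8,0],[-16,6.4,0],[-17.8,7.2,0]],"twist":[[0,0,0],[0,0,0],[0,0,0],[0,0,0],[0,0,0]]}'; python3 -m crank '{"hand":[0,0,0,0,0],"xyz":[[0,0,0],[0,0,0],[0,0,0],[0,0,0],[0,0,0]],"twist":[[0,0,0],[0,0,0],[0,0,0],[0,0,0],[0,0,0]]}'
python3 - <<'E'
from h import *
from bench import snapshot
import cv2
goal([.5292,-.110,.20],-9.3)
m=camera_model('wrist');im=snapshot('wrist')[:,:,::-1].copy()
print(np.round(proj(m,[.5292,-.110,.06])))
cv2.imwrite('pics/w3.png',im)
E
```

```text
time: 4.95
eef_pos: [0.4735, 0.0423, 0.1982]
ee_rot: [0.763, 0.647, -0.001, -0.0]
ft_force: [0.9, 0.1, -1.2]
gripper_width: 0.0094
gripper_force: 58.4
time: 5.45
eef_pos: [0.5153, -0.1464, 0.1982]
ee_rot: [0.764, 0.646, -0.001, 0.0]
ft_force: [0.7, 0.8, -1.0]
gripper_width: 0.0092
gripper_force: 58.4
time: 5.95
eef_pos: [0.5164, -0.1406, 0.1992]
ee_rot: [0.761, 0.648, 0.0, -0.0]
ft_force: [-0.2, -0.9, -0.5]
gripper_width: 0.0095
gripper_force: 58.4
xyz cm [ 3.22  0.77 -0.08] twist [-0.    -0.     0.002] t 5.95 F [-0.2 -0.9 -0.5] w 0.0095 gf 58.43080401420593
[324. 192.]
```

View pics/w3.png

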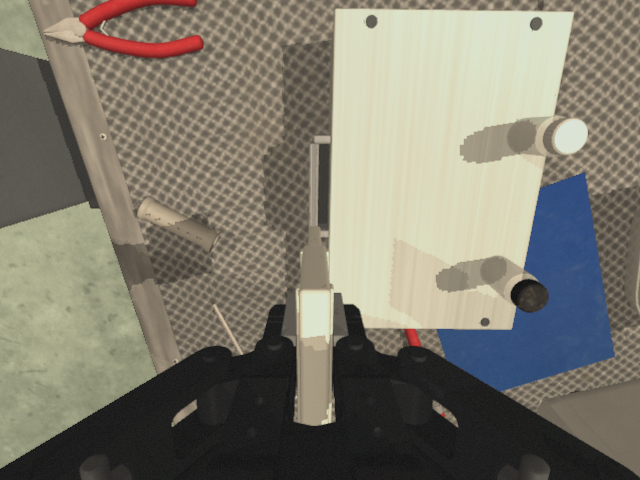

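```bash
python3 - <<'E'
import cv2,numpy as np
a=cv2.imread('pics/w3.png')
cv2.imwrite('pics/crop3.png',cv2.resize(a[125:325,280:360],(240*1,600),interpolation=cv2.INTER_CUBIC))
b=cv2.resize(a[125:245,290:350],(300,600),interpolation=cv2.INTER_CUBIC);c=cv2.resize(a[215:335,285:345],(300,600),interpolation=cv2.INTER_CUBIC)
cv2.imwrite('pics/crop3.png',np.hstack([b,c]))
E
```

```text
(no output)
```

View pics/crop3.png

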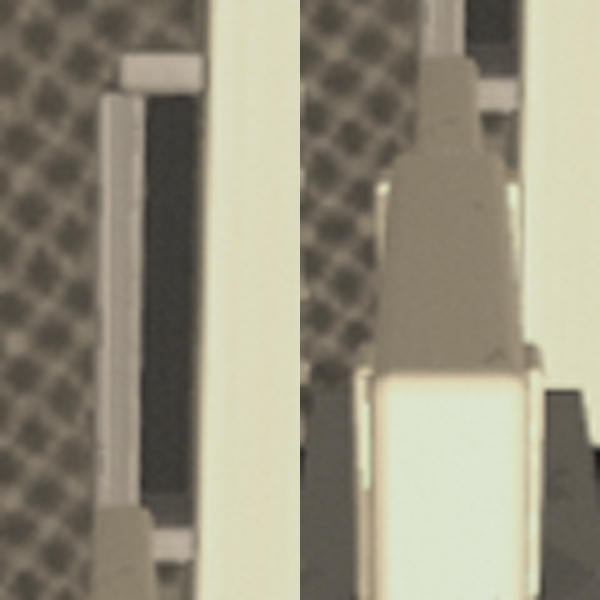

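The wrist view shows the slot's dark opening from (319,143) to (328,231), bounded by the shelf edge at u≈330 and the end cheeks. The held holder's tongue tip is at (314.6,226), and its top far edge is at (315,290).

```bash
python3 - <<'E'
from h import *
from bench import status
m=camera_model('wrist');s=status.observe();t=s['eef_pos']
a=cast(m,(330.3,143.2),.06);b=cast(m,(328.2,231),.06)
e=a-b;L=np.linalg.norm(e);ang=np.degrees(np.arctan2(e[0],e[1]));print('slot',a,b,L,ang)
for A in (ang,9.3):
  r=np.radians(A);X=np.array([np.cos(r),-np.sin(r),0]);Y=np.array([np.sin(r),np.cos(r),0])
  c=(a+b)/2-.0045*X;print('mouth',c)
  for q,z in(((315,290),t[2]+.033),((314.6,226.4),t[2]-.047)):
    d=cast(m,q,z)-t;print('holder far edge rel tcp x,y',d@X,d@Y)
goal([c[0],c[1],.135],-9.3)
E
```

```text
slot [ 0.53945737 -0.07539266  0.06      ] [ 0.52797723 -0.14138428  0.06      ] 0.06698274534238352 9.86861429597092
mouth [ 0.52928389 -0.10761722  0.06      ]
holder far edge rel tcp x,y 0.00027269169292536664 0.02982479665330896
holder far edge rel tcp x,y 0.00025453744062638953 0.0292756669910204
mouth [ 0.52927645 -0.10766125  0.06      ]
holder far edge rel tcp x,y 0.000568660403378345 0.0298206217493239
holder far edge rel tcp x,y 0.0005450574665268543 0.029271699291909675
xyz cm [3.48 0.74 6.43] twist [ 0.    -0.     0.002] t 6.0 F [ 0.2  0.7 -0.3] w 0.0092 gf 58.43120098114014
```

```bash
python3 -m crank '{"hand":[0,0,0,0,0],"xyz":[[1.5,0.3,0],[3.5,0.7,1],[3.5,0.7,4],[3.5,0.7,6.5],[3.5,0.7,7.2]],"twist":[[0,0,0.003],[0,0,0.007],[0,0,0.007],[0,0,0.007],[0,0,0.007]]}';python3 -m crank '{"hand":[0,0,0,0,0],"xyz":[[0,0,0],[0,0,0],[0,0,0],[0,0,0],[0,0,0]],"twist":[[0,0,0],[0,0,0],[0,0,0],[0,0,0],[0,0,0]]}'
python3 - <<'E'
from h import *
from bench import snapshot
import cv2
for i in range(3): goal([.5289,-.1071,.0775],-9.6);im=snapshot('wrist')
a=im[:,:,::-1]
b=[snapshot(n)[:,:,::-1] for n in('scene','side')]
c=lambda im,x,y,w,h,W,H:cv2.resize(im[y:y+h,x:x+w],(W,H),interpolation=cv2.INTER_CUBIC)
cv2.imwrite('pics/c4.png',np.hstack([c(a,270,125,100,200,300,600),np.vstack([c(b[0],335,235,100,75,400,300),c(b[1],275,245,100,75,400,300)])]))
E
```

```text
time: 6.5
eef_pos: [0.5274, -0.1073, 0.1249]
ee_rot: [0.764, 0.645, -0.001, -0.001]
ft_force: [-0.7, 1.6, -0.4]
gripper_width: 0.0094
gripper_force: 58.5
time: 7.0
eef_pos: [0.5293, -0.1085, 0.128]
ee_rot: [0.764, 0.645, 0.0, 0.0]
ft_force: [0.5, 0.3, 0.1]
gripper_width: 0.0092
gripper_force: 58.5
xyz cm [ 0.13 -0.07  5.05] twist [ 0.001 -0.    -0.001] t 7.0 F [0.5 0.3 0.1] w 0.0092 gf 58.4831839799881
xyz cm [ 0.12 -0.05  5.03] twist [ 0.001 -0.    -0.001] t 7.05 F [-0.   0.2 -1.1] w 0.0095 gf 58.48321616649628
xyz cm [ 0.13 -0.04  5.01] twist [ 0.    -0.    -0.001] t 7.1 F [-0.6  0.5 -0.5] w 0.0096 gf 58.4831964969635
```

View pics/c4.png

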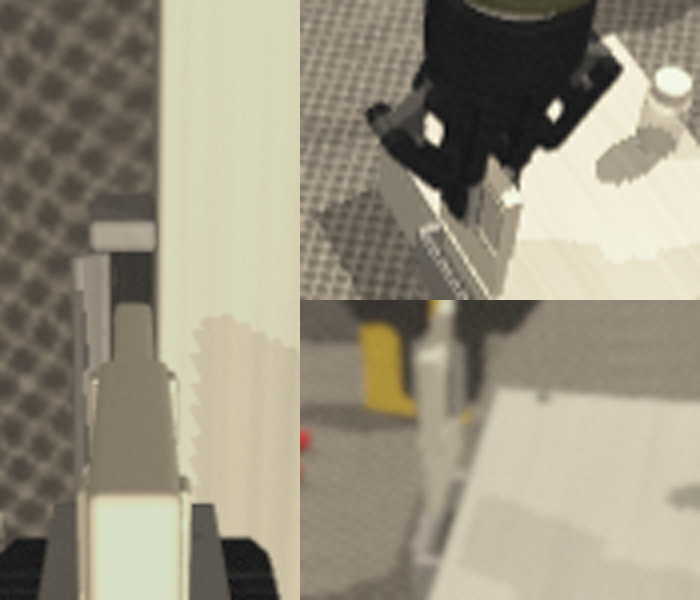

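The tongue tip (u≈315) lines up with the slot centre. I'll lower it into the slot.

```bash
python3 -m crank '{"hand":[0,0,0,0,0],"xyz":[[0.1,-0.05,0.5],[0.1,-0.05,1.2],[0.1,-0.05,1.9],[0.1,-0.05,2.6],[0.1,-0.05,3.3]],"twist":[[0,0,0],[0,0,0],[0,0,0],[0,0,0],[0,0,0]]}';python3 -m crank '{"hand":[0,0,0,0,0],"xyz":[[0,0,0],[0,0,0],[0,0,0],[0,0,0],[0,0,0]],"twist":[[0,0,0],[0,0,0],[0,0,0],[0,0,0],[0,0,0]]}'
python3 -c "
from h import *
goal([.5289,-.1071,.0785],-9.6)"
```

```text
time: 7.75
eef_pos: [0.5284, -0.1073, 0.0934]
ee_rot: [0.764, 0.645, -0.0, -0.0]
ft_force: [-0.3, 1.1, -0.1]
gripper_width: 0.0094
gripper_force: 58.5
time: 8.25
eef_pos: [0.5288, -0.1073, 0.0946]
ee_rot: [0.764, 0.645, 0.0, 0.0]
ft_force: [-0.6, 0.3, -0.9]
gripper_width: 0.0096
gripper_force: 58.5
xyz cm [0.03 0.01 1.61] twist [ 0.    -0.    -0.001] t 8.25 F [-0.6  0.3 -0.9] w 0.0096 gf 58.494229316711426
```

```bash
python3 -m crank '{"hand":[0,0,0,0,0],"xyz":[[0,0,0.4],[0,0,0.8],[0,0,1.1],[0,0,1.4],[0,0,1.6]],"twist":[[0,0,0],[0,0,0],[0,0,0],[0,0,0],[0,0,0]]}';python3 -m crank '{"hand":[0,0,0,0,0],"xyz":[[0,0,0],[0,0,0],[0,0,0],[0,0,0],[0,0,0]],"twist":[[0,0,0],[0,0,0],[0,0,0],[0,0,0],[0,0,0]]}'
python3 - <<'E'
from h import *
from bench import snapshot
import cv2
a,b,d=[snapshot(n)[:,:,::-1] for n in('wrist','scene','side')]
goal([.5289,-.1071,.0785],-9.6)
c=lambda im,x,y,w,h,W,H:cv2.resize(im[y:y+h,x:x+w],(W,H),interpolation=cv2.INTER_CUBIC)
cv2.imwrite('pics/c5.png',np.hstack([c(a,240,125,133,200,400,600),np.vstack([c(b,335,235,100,75,400,300),c(d,275,245,100,75,400,300)])]))
E
```

```text
time: 8.75
eef_pos: [0.529, -0.1074, 0.0786]
ee_rot: [0.764, 0.645, 0.0, 0.0]
ft_force: [-2.5, 1.2, 21.0]
gripper_width: 0.0095
gripper_force: 61.7
time: 9.25
eef_pos: [0.529, -0.1074, 0.0788]
ee_rot: [0.764, 0.645, 0.0, 0.0]
ft_force: [-1.6, 1.3, 7.9]
gripper_width: 0.0093
gripper_force: 59.9
xyz cm [ 0.02 -0.01  0.03] twist [ 0.001 -0.    -0.001] t 9.4 F [-2.3  0.4  8.4] w 0.0093 gf 59.872464537620544
```

View pics/c5.png

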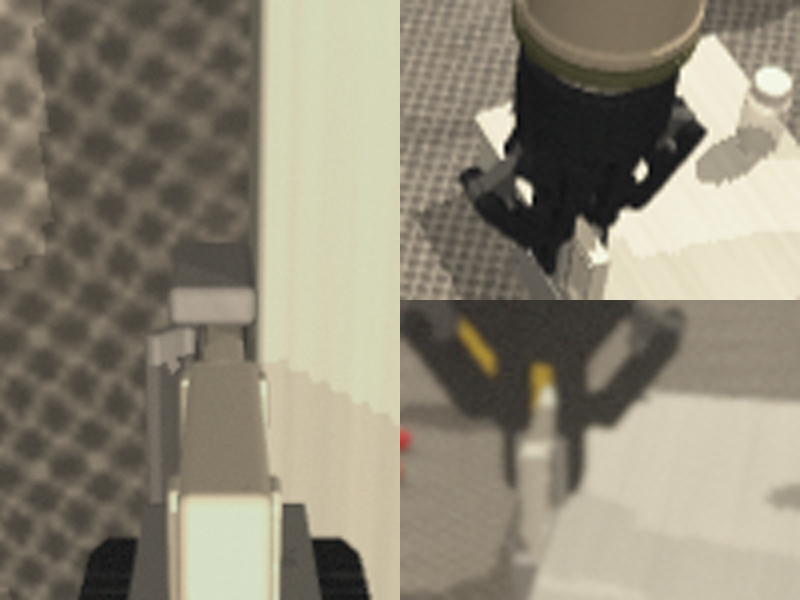

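The tongue is down between lip and shelf, and the 8 N force matches a nearly fully pressed spring. I'll push one more millimetre for margin.

```bash
python3 -m crank '{"hand":[0,0,0,0,0],"xyz":[[0,0,0.05],[0,0,0.1],[0,0,0.1],[0,0,0.1],[0,0,0.1]],"twist":[[0,0,0],[0,0,0],[0,0,0],[0,0,0],[0,0,0]]}';python3 -m crank '{"hand":[0,0,0,0,0],"xyz":[[0,0,0],[0,0,0],[0,0,0],[0,0,0],[0,0,0]],"twist":[[0,0,0],[0,0,0],[0,0,0],[0,0,0],[0,0,0]]}'
```

```text
time: 9.9
eef_pos: [0.5291, -0.1074, 0.0787]
ee_rot: [0.764, 0.645, 0.001, 0.0]
ft_force: [-5.9, 1.0, 17.2]
gripper_width: 0.0095
gripper_force: 61.2
time: 10.4
eef_pos: [0.5291, -0.1074, 0.0786]
ee_rot: [0.764, 0.645, 0.001, 0.0]
ft_force: [-4.4, 2.4, 17.6]
gripper_width: 0.0096
gripper_force: 61.2
```

The force rose to 17 N with no further travel, so the ledge is at its stop and the TCP height matches home. I'm handing in.

```bash
python3 -c "
from bench import ticket
print(ticket.finish_job())"
```

```text
the job is handed in; nothing more can be done
None
```

I handed the job in at about 10.4 s with the shorter holder in the slot and still gripped: at the end the arm met 17 N with no further travel, at the height expected for fully home. The hand-in returned no verdict, and I did not look at the longer holder or both vials again in the last pictures.

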